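Fill the display case and swing its lid down with the hook pole

TASK

Stand every piece waiting on the felt mat (lenses, loupe, film can, viewer) upright on the deck inside the display case, leaving the camera in there and the other things on the table where they are. Pull back the spring collar of the pole holder to free the hook pole and draw it out, hook its prong through the eye of the raised clear lid and swing the lid down with it until it is fully shut, without letting it slam and without the gripper or the arm ever touching the lid. Then unhook the pole and lay it flat on the felt mat.

Things in the scene. Friction and masses are not known exactly. Their poses are not given: they have to be found in the camera images.
- lens_long_mid (a point): black camera lens, an upright cylinder 62 mm across and 70 mm tall with ribbed rings; this point is its centre, half-way up, z up. Some of the five pieces are absent (None from the start); those present stand on the felt mat.
- lens_short_mid (a point): aluminium camera lens, an upright cylinder 58 mm across and 60 mm tall with a ribbed ring; this point is its centre, half-way up, z up. Some of the five pieces are absent (None from the start); those present stand on the felt mat.
- loupe_mid (a point): stand loupe, an upright cylinder 52 mm across and 60 mm tall, clear below and black above; this point is its centre, half-way up, z up. Some of the five pieces are absent (None from the start); those present stand on the felt mat.
- film_can_mid (a point): plain steel film can, an upright cylinder 54 mm across and 62 mm tall; this point is its centre, half-way up, z up. Some of the five pieces are absent (None from the start); those present stand on the felt mat.
- viewer_mid (a point): black slide viewer, an upright block 56 mm (its x) by 66 mm (its y) and 60 mm tall; this point is its centre, half-way up, z up. Some of the five pieces are absent (None from the start); those present stand on the felt mat.
- mat: grey felt mat fixed to the table, 130 mm (x) by 430 mm (y), 3 mm thick; origin at the centre of its underside. The pieces stand on it in a row along its y, about 85 mm apart.
- case: fixed display case: white plinth, clear walls, 200 mm deep (x), 480 mm wide (y); origin at the centre of its underside, front (-x) towards the robot. Deck inside 30 mm above the table, 190 x 470 mm; walls 5 mm thick, rim 110 mm above the table. The camera stands on the deck somewhere along y, with room for four pieces beside it.
- lid (a joint): clear lid of the case, 200 x 480 mm, 4 mm thick with an aluminium front bar, hinged along the far top rim (axis along the case's y): rad, 0 shut, starts raised at 1.5 to 1.72. Stiff hinge: when high it stays where left (about 2 N at the eye moves it); from about 0.7 rad it sinks shut slowly by itself. Moved slowly it never slams.
- lid_hinge (a point): middle of the lid's hinge line, 100 mm behind the case's middle and 110 mm above the table; the eye swings round it on a radius of 222 mm.
- eye (a point): centre of the steel eye at the middle of the lid's front bar: ring of 6 mm wire, opening 24 mm across, centre 22 mm beyond the lid's edge. The hole's axis is parallel to the hinge (case y): a pin along the case's y goes through it and stays through it while the lid swings.
- holder: fixed pole holder: coupler, and an open-topped fork 222 mm ahead (+x) of its mouth. Origin on the table below the mouth; coupler axis along x, 80 mm up, mouth to +x. Dogs lock the pole's plug; with the collar back 9 mm or more they let go and an ejector pushes the pole about 16 mm out along +x within 0.5 s: it is then loose, to be drawn on 20 to 40 mm further along +x (its grip then nears the fork) and lifted up.
- collar (a joint): spring collar of the coupler, a dark knurled ring 48 mm across and 30 mm long: m, 0 is forward (locked), grows to 0.012 as it is pulled back along the holder's -x; the spring takes 6 N to start and 10 N at the end, and returns it when let go.
- collar_grip (a point): centre of the collar, on the coupler's axis, 80 mm above the table and 18 mm behind the mouth: grip it across from above, closing along the holder's y.
- pole_grip (a point): hook pole, 280 mm long, about 0.2 kg, locked level in the holder (this point 112 mm ahead of the mouth); the point is the middle and balance point of its black rubber grip (90 mm long, 18 wide, 22 high). Its x runs along the pole from plug to hook, z up. Behind, a 12 mm shaft ends in the plug (22 mm flange, end 144 mm behind); ahead, a 12 mm shaft ends in the prong.
- hook (a point): on the pole: middle of the steel prong, 130 mm ahead (pole x) of pole_grip and 24 mm to its side (pole +y), level with it. The prong is 8 mm thick with an 11 mm ball at its end, runs straight along the pole's y; its end is 46 mm from the pole's axis.
- camera: bystander: camera on a dark wood block 70 mm (x) by 96 mm (y), 62 mm tall, on the case's deck; origin at the centre of its underside. Not to be moved.
- bottle_a: bystander: dropper bottle 33 mm across and 86 mm tall by the right of the case; origin at its underside. Not to be moved.
- bottle_b: bystander: dropper bottle 33 mm across and 86 mm tall by the left of the case; origin at its underside. Not to be moved.
- magnifier: bystander: round hand magnifier lying flat between the mat and the holder, lens 88 mm across, 16 mm thick, its 85 mm long handle to its -x; origin at its underside. Not to be moved.
- glasses: bystander: spectacles at the far right, 140 mm long, 40 mm high; origin at its underside. Not to be moved.

How it is judged (in metres and radians):
On the way, in this order (a step that is already met when the one before it is completed fails the run):
1. the spring collar is pulled back (value of joint collar above 0.0075 m), for 0.1 s.
2. the pole is drawn out of the holder (distance of pole_grip from where it was at the start of the episode above 0.08 m), for 0.2 s.
3. the prong is through the eye and has swung the lid part of the way down (distance between hook and eye below 0.02 m and value of joint lid between 0.5 and 1.1 rad), for 0.1 s.
At the end, for the whole second after the job is handed in: Lid shut (within 0.035 rad); every piece that is present stands upright (within 0.12 rad) on the deck inside the case; the pole lies flat on the felt mat, its middle over the mat (within 25 mm of its edge at most) (value of joint lid below 0.035 rad and x of lens_long_mid in the frame of case between -0.095 and 0.095 m and y of lens_long_mid in the frame of case between -0.235 and 0.235 m and z of lens_long_mid in the frame of case between 0.057 and 0.073 m and angle between each of lens_long_mid, lens_short_mid, loupe_mid, film_can_mid, viewer_mid's own z axis and vertical below 0.12 rad and x of lens_short_mid in the frame of case between -0.095 and 0.095 m and y of lens_short_mid in the frame of case between -0.235 and 0.235 m and z of lens_short_mid in the frame of case between 0.052 and 0.068 m and x of loupe_mid in the frame of case between -0.095 and 0.095 m and y of loupe_mid in the frame of case between -0.235 and 0.235 m and z of loupe_mid in the frame of case between 0.052 and 0.068 m and x of film_can_mid in the frame of case between -0.095 and 0.095 m and y of film_can_mid in the frame of case between -0.235 and 0.235 m and z of film_can_mid in the frame of case between 0.053 and 0.069 m and x of viewer_mid in the frame of case between -0.095 and 0.095 m and y of viewer_mid in the frame of case between -0.235 and 0.235 m and z of viewer_mid in the frame of case between 0.052 and 0.068 m and x of pole_grip in the frame of mat between -0.09 and 0.09 m and y of pole_grip in the frame of mat between -0.2 and 0.2 m and height (world z) of pole_grip below 0.035 m and angle between pole_grip's own x axis and vertical between 1.4 and 1.74 rad); the robot touches nothing.
It fails at once if the gripper or arm touches the lid (contact force between any of the fingers, the arm and lid above 1 N).
It fails at once if the lid slams (falls faster than 2 rad/s) (velocity of joint lid below -2 rad/s).
It fails at once if a bystander is moved more than 30 mm (distance of any of camera, bottle_a, bottle_b, magnifier, glasses from where it was at the start of the episode above 0.03 m).
Of lens_long, lens_short, loupe, film_can, viewer only 3 to 4 are there at a start; the rules pass over those that are not, and their reading is None.
At some moment in a run one of lens_long, lens_short, viewer may be knocked a few centimetres aside while the robot is not near it.
It also fails if it takes over 200 s, if anything falls off the work surface, if the arm or the gripper's body presses on something with over 40 N, if the wrist force passes 120 N, or if a joint passes its speed limit or range.

ROBOT

A 6-joint arm with a two-finger parallel gripper is mounted at the origin on the work surface. World frame = base frame: x ahead of the robot, y to its left, z up, the work surface at z = 0. Lengths are in mm, angles in rad, forces in N, time in s.
With the tool pointing down it reaches from about 275 to 1000 mm from the base axis. Payload 8.4 kg.
Tool frame: the origin (TCP) lies on the centre line of the jaws, within the pads' length; the fingertips stand 17 mm ahead of it and the grasp point (between the pads) lies 2 mm behind it (r.tcp_to_tips is the z of the fingertips in the tool frame, in mm); z points along the fingers, y is the direction in which the jaws open and shut (so a half turn about z gives the same grasp; the last joint's range is limited). The gripper opens to 85 mm and grips with 20 to 120 N. Pads are 22 mm wide; open, the fingers measure 114 mm over their backs; the gripper's body (76 mm by 85 mm) begins 54 mm behind the grasp point. The pads swing forward as they close: fully open they stand 13 mm farther back than shut.
Start: joints at [1.178, 0.353, 1.633, -0, 1.155, -0.002], TCP at [238.079, 577.881, 248.281] pointing down, gripper open.
Joint ranges: [-2.63, 2.63], [-0.92, 2.1], [0.06, 2.66], [-1.3, 4.44], [0, 2.69], [-3.02, 3.02]. Speed limits (rad/s): [2.22, 2.22, 2.79, 3.14, 3.14, 3.14].

INTERFACE

Orientations are given as [roll, pitch, yaw] about the fixed x, y, z axes, in that order (R = Rz(yaw) Ry(pitch) Rx(roll)).
In Python, from rig import r, cams, job gives the robot as it stands.
- The arm moves only by the tool drive_tool, never from a script. Its argument "deltas" is a list of rows, each a list of 4 numbers: the shift along the tool's x, y, z in cm, then the turn about the tool's z in rad. In form: [[x, y, z, roll], ...]. A call has 1 to 12 rows; each row shifts and turns the commanded pose from where the row before left it, along the tool's axes as they then stand; what a row does not reach is not made up. A row lasts 1/12 s, in which the tool goes at most 41.7 mm and 7.16 degrees, less where a joint would pass 70% of its speed; a pose out of reach is approached as far as the arm can. A call with a gripper value outside its range is refused whole. "jaw" is the closure, from 0 (fully open) to 1 (shut), set as the call begins (left out, the last holds). The fingers move at their own pace and stop on an object; "force" is the grip in N (left out, the last holds). Time passes only in rows, so rows that do not move let the fingers close. It gives the time, the measured TCP pose, the force and the opening at its end, in the units of the state.
- r.sense(): the state, without advancing time (a new reading comes with each control period).
- cams.grab_frame(name): name is "scene" or "top" or "wrist"; returns (picture, depth): 384x512x3 uint8, red, green, blue; 384x512 float32, mm along the optical axis (not along the pixel's ray), 0 where there is no reading.
- cams.camera_params(name): a dict with "fx", "fy", "cx", "cy" (pixels), "R" (3x3) and "t" (3): a world point X has camera coordinates R X + t. Camera axes: x right, y down, z forward; pixel columns grow to the right and rows downward; lengths in mm; the calibration is good to about 2 mm. A picture is of the moment at which its call begins: read the wrist's pose just before it. camera_params takes no time and is no camera call; for the wrist camera it gives the pose at the moment of the call.
- job.sign_off(): hands the job in, once; it reports no verdict.
The state is a dict: "clock": time; "qpos": joint angles; "qvel": joint speeds; "joint_efforts": joint torques, N m; "eef_pos": TCP position; "tcp_rot": TCP orientation; "contact_force": force on the tool from outside, world axes, zero at the start; "wrist_torque": the same for the moment, N m; "opening": opening from 0.0 (shut) to 1.0 (fully open).
Only numpy, scipy, OpenCV 4.12 (cv2) and the standard library are available. Lean on these libraries where they do the work, as an engineer would, in place of code of your own. Each camera call takes 0.05 s, during which the arm holds its last target. There are 200 camera calls.

## Working session

There is one attempt and no reset: what is moved stays moved. The work goes in short steps, Python scripts to look and compute and a tool call to move; the robot and the scene stay as the last step left them, time stands still between calls to the robot, and variables do not carry over. Pictures are saved under pics/ and viewed, about 12 in all and at most 16, crops included, and the job is handed in when it is done.

Besides the shell and the picture viewer there is one more tool, called as a command line: name --pt "numbers of a row" for each row, then --argument value for the rest. drive_tool: Moves the arm, as the interface text tells. Its arguments: {"type":"object","properties":{"deltas":{"type":"array"},"jaw":{"type":"number"},"force":{"type":"number"}},"required":["deltas"]}

```bash
ls; mkdir -p pics; python3 - <<'E'
from rig import r,cams,job
import cv2,numpy as np
print(r.sense())
for n in ["scene","top"]:
    p,d=cams.grab_frame(n); cv2.imwrite(f"pics/{n}0.png",cv2.resize(p[:,:,::-1],(800,600)))
    np.savez(f"{n}0.npz",p=p,d=d); c=cams.camera_params(n); print(n,c)
E
```

```text
pics
{'clock': 0.0, 'qpos': array([ 1.17758103e+00,  3.53614531e-01,  1.63414760e+00,  1.26325822e-05,
        1.15518175e+00, -2.38318522e-03]), 'qvel': array([ 6.05686715e-04,  1.43811967e-04,  2.47173534e-03, -1.38851227e-03,
       -7.55778162e-05, -2.61435839e-04]), 'joint_efforts': array([-3.48588183e-03, -6.05245399e+01, -3.42058825e+01, -4.24194559e-04,
        9.73952789e-03,  2.44919545e-05]), 'eef_pos': array([237.91197796, 577.45738461, 247.57689349]), 'tcp_rot': array([-3.14024146e+00, -1.47704336e-05,  2.75075543e+00]), 'contact_force': array([-0.75574348,  0.35483022,  0.49023997]), 'wrist_torque': array([-0.03079636,  0.08327406, -0.01582833]), 'opening': 0.9978104468605843}
scene {'fx': 366.40869481777594, 'fy': 366.40869481777594, 'cx': 252.5817366828368, 'cy': 188.01952961950434, 'R': array([[ 0.61810147,  0.78595813, -0.01484596],
       [ 0.48916212, -0.3993386 , -0.77540254],
       [-0.61536249,  0.47201537, -0.63129272]]), 't': array([-290.20718553, -250.22910813, 1581.75790477])}
top {'fx': 379.75816439882414, 'fy': 379.75816439882414, 'cx': 255.5110738073687, 'cy': 191.0182067034769, 'R': array([[-0.00407537, -0.99995826, -0.00817698],
       [-0.99021666,  0.00517593, -0.13944238],
       [ 0.13947888,  0.0075287 , -0.99019642]]), 't': array([ -61.6063321 ,  608.9146727 , 1581.64383825])}
```

View pics/scene0.png

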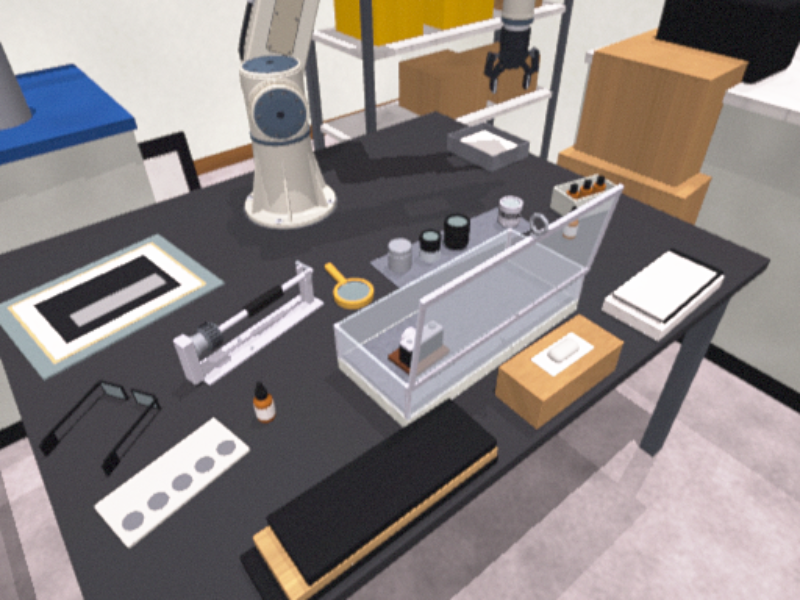

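View pics/top0.png

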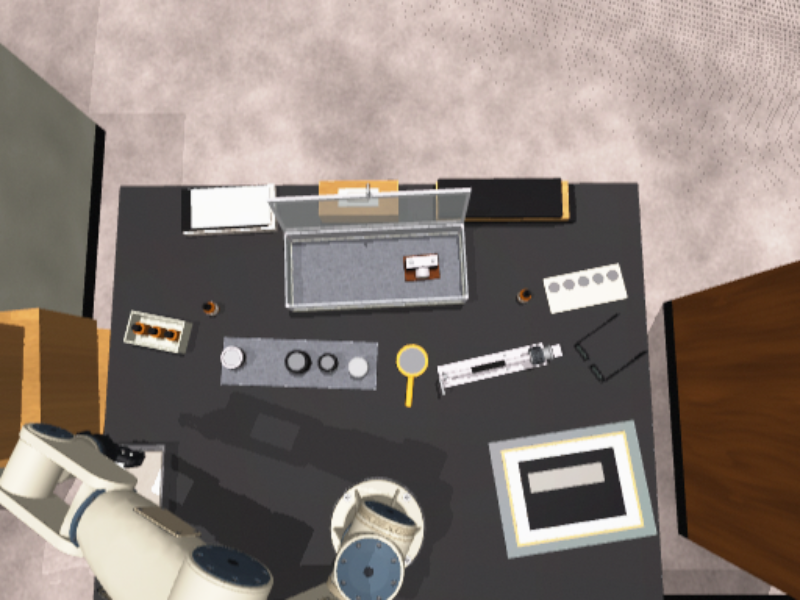

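The views show four pieces on the mat: top view (232,357) light, (298,362) black lens, (328,363) loupe and (358,368) light. The camera is at (422,266), the holder runs from (440,378) to (555,350), and the lid eye is near (368,188).

```bash
cat > h.py <<'E'
import numpy as np,cv2
from rig import r,cams,job
def world(c,d):
    v,u=np.mgrid[0:384,0:512]; P=np.stack([(u-c["cx"])/c["fx"]*d,(v-c["cy"])/c["fy"]*d,d],-1)
    return (P-c["t"])@c["R"]
def ray(c,u,v,z):
    D=c["R"].T@np.array([(u-c["cx"])/c["fx"],(v-c["cy"])/c["fy"],1]);O=-c["R"].T@c["t"]
    return O+D*(z-O[2])/D[2]
def proj(c,X):
    q=c["R"]@np.array(X,float)+c["t"];return c["fx"]*q[0]/q[2]+c["cx"],c["fy"]*q[1]/q[2]+c["cy"]
def snap(n,name=None,roi=None,k=1):
    c=cams.camera_params(n);p,d=cams.grab_frame(n)
    if name:
        q=p if roi is None else p[roi[0]:roi[1],roi[2]:roi[3]]
        cv2.imwrite("pics/"+name,cv2.resize(q[:,:,::-1],None,fx=k,fy=k,interpolation=cv2.INTER_CUBIC))
    return c,p,d,world(c,d)
E
python3 - <<'E'
from h import *
c=cams.camera_params("top");f=np.load("top0.npz");p,d=f["p"],f["d"];W=world(c,d)
cv2.imwrite("pics/topcrop.png",cv2.resize(p[105:260,135:415,::-1],None,fx=2.85,fy=2.85,interpolation=cv2.INTER_CUBIC))
z=W[...,2];x=W[...,0];y=W[...,1]
m=((z>25)&(z<130)&(d>0)&(x>250)&(x<780)).astype(np.uint8)
n,l,s,ce=cv2.connectedComponentsWithStats(m)
for i in range(1,n):
    if s[i,4]<15: continue
    q=W[l==i]; zt=np.percentile(q[:,2],90); t=q[q[:,2]>zt-8]
    print(s[i],"zt %.0f"%zt,"top mean",t.mean(0).round(),"min",t.min(0).round(),"max",t.max(0).round())
E
```

```text
[ 181  148  119   52 4984] zt 93 top mean [666.   7. 102.] min [ 578. -244.   85.] max [780. 242. 127.]
[501 167  11 109 633] zt 76 top mean [  632. -1126.    78.] min [  495. -1132.    68.] max [  697. -1119.    95.]
[332 186   8   8  53] zt 78 top mean [ 616. -406.   77.] min [ 611. -415.   70.] max [ 624. -398.   89.]
[129 194  10   8  62] zt 78 top mean [584. 457.  81.] min [581. 452.  73.] max [589. 461.  89.]
[ 79 200  42  26 440] zt 77 top mean [519. 597.  78.] min [501. 544.  71.] max [536. 650.  88.]
[370 201  27  30  59] zt 39 top mean [ 499. -586.   36.] min [ 445. -655.   31.] max [ 555. -548.   45.]
[281 221  79  32 446] zt 105 top mean [ 453. -437.  103.] min [ 412. -483.   97.] max [ 475. -184.  113.]
[141 222  16  15 181] zt 64 top mean [449. 387.  61.] min [423. 359.  56.] max [477. 414.  69.]
[182 224  17  16 201] zt 74 top mean [437. 210.  71.] min [410. 182.  67.] max [468. 242.  82.]
[379 225  35  20  64] zt 39 top mean [ 413. -643.   37.] min [ 382. -717.   32.] max [ 449. -588.   46.]
[203 226  14  13 132] zt 66 top mean [434. 129.  63.] min [410. 105.  58.] max [460. 155.  69.]
[223 229  13  13 135] zt 69 top mean [422.  48.  66.] min [397.  21.  61.] max [446.  71.  75.]
```

View pics/topcrop.png

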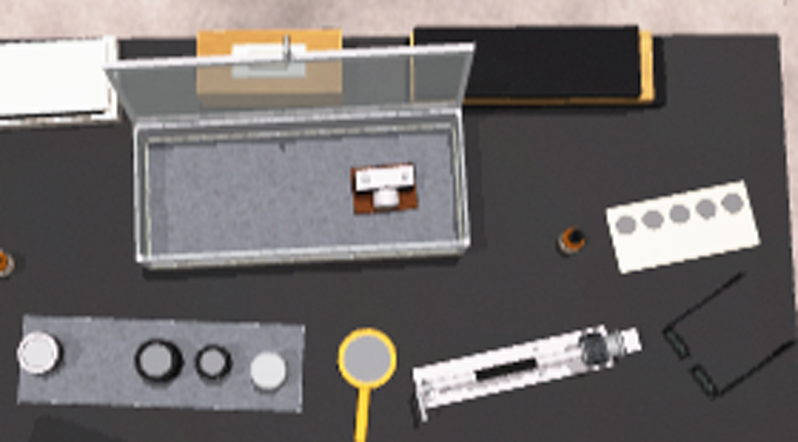

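The close top crop shows the case outline from (140,258) to (468,246). The camera is at (385,190), the eye at (287,48) and the prong at (420,410). Next I'll fit the frames.

```bash
python3 - <<'E'
from h import *
c=cams.camera_params("top");f=np.load("top0.npz");p,d=f["p"],f["d"];W=world(c,d)
print("cam",(-c["R"].T@c["t"]).round())
x,y,z=W[...,0],W[...,1],W[...,2]
m=(z>100)&(z<120)&(d>0)&(x>560)&(x<830)&(abs(y)<290)
print("rim",cv2.minAreaRect(W[m][:,:2].astype(np.float32)),m.sum())
fr=W[m&(x<620)]; fr=fr[abs(fr[:,1]-7)<225]; k=np.polyfit(fr[:,1],fr[:,0],1); print("front line x=%.3f y+%.1f"%tuple(k), np.std(fr[:,0]-np.polyval(k,fr[:,1])))
for u,v in [(140,260),(468,246),(463,110),(134,126)]:
    print("corner",ray(c,135+u/2.85,105+v/2.85,110).round(1))
print("mat corners",[ray(c,135+u/2.85,105+v/2.85,3)[:2].round() for u,v in [(22,316),(304,325),(302,411),(18,402)]])
# lid points: high z
m=(z>150)&(d>0)&(x>700)&(x<900)&(abs(y)<300)
q=W[m]; print("lid",m.sum(),q.min(0).round(),q.max(0).round())
t=q[q[:,2]>300]; print("high",len(t),t.min(0).round() if len(t) else 0,t.max(0).round() if len(t) else 0)
# camera
m=(z>70)&(z<150)&(d>0)&(x>600)&(x<730)&(y<-50)&(y>-220); q=W[m];print("camera",q.min(0).round(),q.max(0).round())
hs=cv2.cvtColor(p,cv2.COLOR_RGB2HSV); br=(hs[...,0]<15)&(hs[...,1]>120)&(x>600)&(x<730)&(y<-50)&(y>-220);q=W[br];print("wood",len(q),q.min(0).round(),q.max(0).round())
# holder/pole: points by z band
for nm,a,b in (("base",5,40),("mid",60,95),("top",95,120)):
    m=(z>a)&(z<b)&(d>0)&(x>340)&(x<520)&(y<-150)&(y>-520); print(nm,cv2.minAreaRect(W[m][:,:2].astype(np.float32)),m.sum())
for nm,(u,v) in dict(mag=(368,358),collar=(595,348),gripA=(477,375),gripB=(537,361),prong=(421,412)).items(): print(nm,ray(c,135+u/2.85,105+v/2.85,80).round(1),W[round(105+v/2.85),round(135+u/2.85)].round(1))
print("eye px",W[105+40//3:105+60//3,135+280//3:135+296//3].reshape(-1,3)[:6].round())
E
```

```text
cam [ 382.  -77. 1651.]
rim ((689.949951171875, -0.11505126953125), (205.0873565673828, 480.7778015136719), 2.5802204608917236) 643
front line x=-0.041 y+590.5 2.2563999697369908
corner [579.1 227.5 110. ]
corner [ 596.9 -243.8  110. ]
corner [ 797.7 -240.5  110. ]
corner [776.7 240.7 110. ]
mat corners [array([507., 427.]), array([492.,  -4.]), array([362.,  -1.]), array([378., 428.])]
lid 2378 [ 782. -236.  150.] [831. 246. 351.]
high 396 [ 802. -234.  300.] [831. 243. 351.]
camera [ 602. -218.   70.] [716. -80. 114.]
wood 99 [ 660. -171.   32.] [729. -76.  70.]
base ((430.60711669921875, -335.00103759765625), (367.88427734375, 179.46961975097656), 89.77873229980469) 849
mid ((420.05810546875, -313.1919250488281), (55.52500915527344, 303.2391052246094), 16.551021575927734) 292
top ((433.287109375, -331.08551025390625), (41.83305740356445, 306.7998046875), 10.216727256774902) 152
mag [438.6 -99.5  80. ] [ 439.5 -100.     8.3]
collar [ 451.5 -427.2   80. ] [ 450.7 -421.8  108.2]
gripA [ 413.5 -256.2   80. ] [ 411.7 -253.9   86.5]
gripB [ 433.2 -343.1   80. ] [ 431.7 -340.7   83.5]
prong [ 361.2 -174.9   80. ] [ 359.5 -175.9   82.3]
eye px [[921.  52.  80.]
 [924.  49.  69.]
 [925.  44.  68.]
 [921.  39.  78.]
 [921.  35.  78.]
 [918.  52.  76.]]
```

drive_tool --pt "0 0 0 0.12" --pt "0 0 0 0.12" --pt "0 0 0 0.12" --pt "0 0 0 0.12" --pt "0 0 0 0.12" --pt "0 0 0 0.12" --pt "0 0 0 0.12" --pt "0 0 0 0.12" --pt "0 0 0 0.12" --pt "0 0 0 0.1" --pt "0 0 0 0" --pt "0 0 0 0" --jaw 0

```text
clock: 1.1
eef_pos: [238.0, 577.7, 247.9]
tcp_rot: [-3.141, 0.001, 1.574]
contact_force: [-0.2, -0.2, 0.2]
opening: 0.999
```

drive_tool --pt "-3 3 0 0" --pt "-3 3 0 0" --pt "-3 3 0 0" --pt "-3 3 0 0" --pt "-3 3 0 0" --pt "-3 3 0 0" --pt "-1.1 3.2 0 0" --pt "0 0 0 0" --pt "0 0 0 0"

```text
clock: 1.85
eef_pos: [448.3, 389.0, 248.1]
tcp_rot: [-3.142, -0.0, 1.571]
contact_force: [-0.6, -0.2, 0.0]
opening: 0.999
```

```bash
python3 - <<'E'
from h import *
s=r.sense();print(s["eef_pos"],s["tcp_rot"],s["contact_force"],s["clock"])
c,p,d,W=snap("wrist","w1.png");np.savez("w1.npz",p=p,d=d,R=c["R"],t=c["t"])
print({k:c[k] for k in c});print((-c["R"].T@c["t"]).round(1))
E
```

```text
[448.25610219 389.04614822 248.1328014 ] [-3.14154481e+00 -1.46033415e-05  1.57084709e+00] [-0.59888212 -0.19414128  0.01883323] 1.85
{'fx': 295.8708041980597, 'fy': 295.8708041980597, 'cx': 262.3182486312977, 'cy': 190.95543114828283, 'R': array([[ 9.99999364e-01, -8.30524972e-04,  7.62717969e-04],
       [-1.02578572e-03, -9.50913044e-01,  3.09456508e-01],
       [ 4.68267108e-04, -3.09457094e-01, -9.50913291e-01]]), 't': array([-448.862591  ,  329.39914549,  499.5888088 ])}
[449.  467.5 373.5]
```

View pics/w1.png

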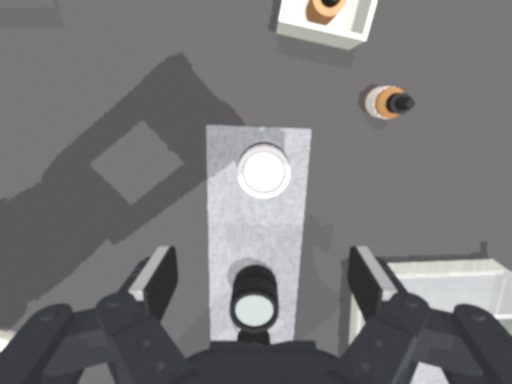

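The wrist picture shows the light piece's top at (264,172) and the black lens at (255,310); the jaws straddle the space between them. I'll locate both from this view.

```bash
python3 - <<'E'
from h import *
f=np.load("w1.npz");c=dict(cams.camera_params("wrist"),R=f["R"],t=f["t"]);W=world(c,f["d"])
for lo,hi,x0,y0 in ((55,80,450,387),(60,90,439,212)):
    m=(W[...,2]>lo)&(W[...,2]<hi)&(abs(W[...,0]-x0)<50)&(abs(W[...,1]-y0)<50)&(f["d"]>0)
    v,u=np.nonzero(m);q=W[m];print(len(q),np.median(q[:,2]),cv2.minEnclosingCircle(q[:,:2].astype(np.float32)),q.mean(0).round(1))
print(ray(c,264,172,63),ray(c,255,310,73))
E
```

```text
2160 58.16843924191298 ((450.6358947753906, 387.5004577636719), 28.99142074584961) [450.5 387.7  59.3]
1904 68.1078573691866 ((438.5055847167969, 212.96456909179688), 31.528905868530273) [438.7 215.   68.8]
[450.95499863 387.96706968  63.        ] [439.99335697 215.84421798  73.        ]
```

drive_tool --pt "-0.14 0.23 3.5 0" --pt "0 0 4 0" --pt "0 0 4 0" --pt "0 0 4 0" --pt "0 0 3 0" --pt "0 0 1.7 0" --pt "0 0 0 0" --jaw 0

```text
clock: 2.48
eef_pos: [445.6, 387.6, 42.2]
tcp_rot: [-3.136, 0.005, 1.574]
contact_force: [-1.6, -1.0, 0.1]
opening: 1.001
```

drive_tool --pt "0 0 0 0" --pt "0 0 0 0" --pt "0 0 0 0" --pt "0 0 0 0" --pt "0 0 0 0" --pt "0 0 0 0" --pt "0 0 0 0" --pt "0 0 0 0" --jaw 1 --force 30

```text
clock: 3.15
eef_pos: [449.8, 389.8, 48.2]
tcp_rot: [3.14, -0.002, 1.571]
contact_force: [-3.0, 2.6, 7.8]
opening: 0.671
```

drive_tool --pt "0 0 -3 0" --pt "0 0 -4 0" --pt "0 0 -4 0" --pt "0 0 -3.2 0" --pt "-2 2.1 0 0" --pt "-2.5 2.6 0 0" --pt "-2.7 2.8 0 0" --pt "-2.7 2.8 0 0" --pt "-2.7 2.8 0 0" --pt "-2.7 2.8 0 0" --pt "-2.5 2.8 0 0" --pt "-2.1 2.5 0 0"

```text
clock: 4.15
eef_pos: [662.6, 187.4, 189.0]
tcp_rot: [3.141, 0.0, 1.57]
contact_force: [-0.4, 0.7, -1.1]
opening: 0.666
```

drive_tool --pt "0 0 0 0" --pt "0 0 0 0" --pt "0 0 0 0"

```text
clock: 4.4
eef_pos: [660.6, 189.5, 188.3]
tcp_rot: [-3.141, -0.0, 1.57]
contact_force: [-0.5, 1.9, -2.4]
opening: 0.668
```

```bash
python3 - <<'E'
from h import *
s=r.sense();print(s["eef_pos"],s["tcp_rot"],s["contact_force"],s["clock"])
c,p,d,W=snap("scene","s1.png",(80,300,180,430),3)
E
```

```text
[660.62681811 189.53207607 188.31679143] [-3.14095690e+00 -1.03662329e-04  1.57006102e+00] [-0.45775875  1.9057076  -2.42327559] 4.4
```

View pics/s1.png

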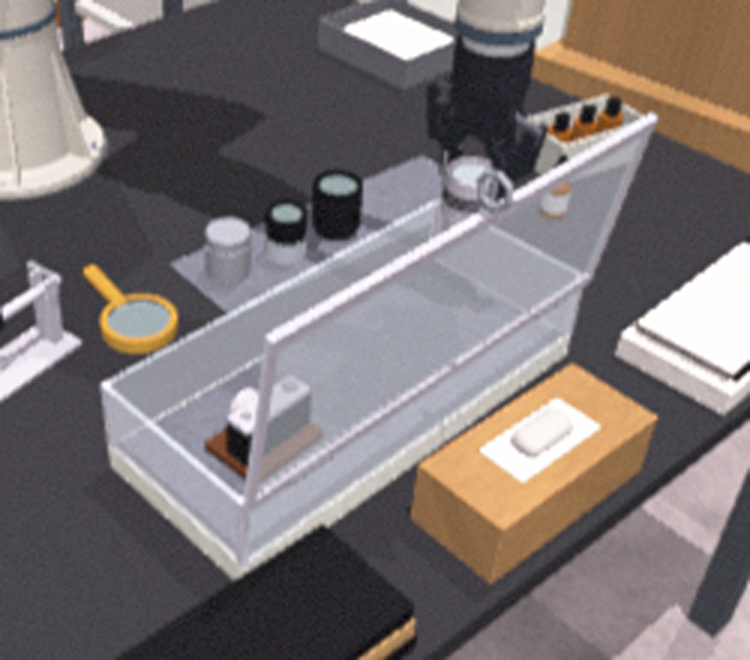

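drive_tool --pt "0 0 3 0" --pt "0 0 3 0" --pt "0 0 2 0" --pt "0 0 1.5 0" --pt "0 0 1 0" --pt "0 0 0.6 0" --pt "0 0 0.3 0" --pt "0 0 0 0" --pt "0 0 0 0"

```text
clock: 5.2
eef_pos: [661.6, 190.4, 75.5]
tcp_rot: [3.14, -0.001, 1.571]
contact_force: [0.4, 0.1, -2.4]
opening: 0.67
```

drive_tool --pt "0 0 0 0" --pt "0 0 0 0" --pt "0 0 0 0" --pt "0 0 0 0" --pt "0 0 0 0" --pt "0 0 -2 0" --pt "0 0 -4 0" --pt "0 0 -4 0" --pt "0 0 -3 0" --jaw 0

```text
clock: 5.95
eef_pos: [661.8, 189.8, 207.3]
tcp_rot: [3.14, -0.001, 1.571]
contact_force: [1.6, 0.9, 0.1]
opening: 1.003
```

```bash
cat > find.py <<'E'
from h import *
def pieces():
    c,p,d,W=snap("top");z,x,y=W[...,2],W[...,0],W[...,1]
    m=((z>40)&(z<85)&(d>0)&(x>330)&(x<540)&(y>-40)&(y<500)).astype(np.uint8)
    n,l,s,_=cv2.connectedComponentsWithStats(m)
    for i in range(1,n):
        if s[i,4]<25: continue
        q=W[l==i];zt=np.percentile(q[:,2],80);t=q[q[:,2]>zt-8]
        print("piece",s[i,4],"zt %.0f"%zt,((t.min(0)+t.max(0))/2).round(1),"ext",(t.max(0)-t.min(0)).round())
    m=(z>45)&(z<105)&(d>0)&(x>605)&(x<760)&(abs(y)<225)
    n,l,s,_=cv2.connectedComponentsWithStats(m.astype(np.uint8))
    for i in range(1,n):
        if s[i,4]<25: continue
        q=W[l==i];print("in case",s[i,4],q.min(0).round(),q.max(0).round())
if __name__=="__main__":
    s=r.sense();print(s["eef_pos"],s["tcp_rot"],s["contact_force"],s["clock"],s["opening"]);pieces()
E
python3 find.py
```

```text
[661.7688894  189.84978779 207.2817993 ] [ 3.13973255e+00 -5.06182104e-04  1.57074195e+00] [1.63169395 0.92448359 0.1241091 ] 5.95 1.0027514302728675
piece 77 zt 64 [434.6 121.5  62.3] ext [50. 34. 12.]
piece 136 zt 68 [421.7  46.2  67.3] ext [50. 50. 14.]
in case 244 [ 660. -170.   45.] [730. -80. 105.]
in case 50 [637. 157.  47.] [684. 176.  95.]
```

drive_tool --pt "0.4 -3 0 0" --pt "0.4 -4 0 0" --pt "0.4 -4 0 0" --pt "0.4 -4 0 0" --pt "0.4 -3.8 0 0" --pt "0.4 -3.5 0 0" --pt "0 0 0 0" --pt "0 0 0 0" --pt "0 0 0 0"

```text
clock: 6.75
eef_pos: [438.9, 214.0, 204.7]
tcp_rot: [3.14, -0.001, 1.571]
contact_force: [0.5, 0.3, 0.1]
opening: 1.0
```

```bash
cat > wf.py <<'E'
from h import *
def wfind(lo=50,hi=90):
    s=r.sense();e=s["eef_pos"];print(e.round(1),s["tcp_rot"].round(3),s["contact_force"].round(1),s["clock"],s["opening"])
    c,p,d,W=snap("wrist")
    m=(W[...,2]>lo)&(W[...,2]<hi)&(abs(W[...,0]-e[0])<45)&(abs(W[...,1]-e[1])<48)&(d>0)
    n,l,st,_=cv2.connectedComponentsWithStats(m.astype(np.uint8));
    for i in range(1,n):
        if st[i,4]<200: continue
        q=W[l==i];cc,rr=cv2.minEnclosingCircle(q[:,:2].astype(np.float32))
        print(st[i,4],"z",np.median(q[:,2]).round(1),"c",np.round(cc,1),"r %.1f"%rr,"shift tool x,y cm",((cc[1]-e[1])/10).round(2),((cc[0]-e[0])/10).round(2))
if __name__=="__main__": wfind()
E
python3 wf.py
```

```text
[438.9 214.  204.7] [ 3.140e+00 -1.000e-03  1.571e+00] [0.5 0.3 0.1] 6.75 0.999525343721094
3679 z 68.1 c [438.7 212.7] r 31.4 shift tool x,y cm -0.13 -0.03
```

drive_tool --pt "-0.1 0 3.5 0" --pt "0 0 4 0" --pt "0 0 4 0" --pt "0 0 2.5 0" --pt "0 0 1.4 0" --pt "0 0 0 0" --pt "0 0 0 0"

```text
clock: 7.38
eef_pos: [438.8, 212.4, 49.5]
tcp_rot: [-3.14, 0.001, 1.57]
contact_force: [-0.2, 0.7, -0.3]
opening: 0.996
```

drive_tool --pt "0 0 0 0" --pt "0 0 0 0" --pt "0 0 0 0" --pt "0 0 0 0" --pt "0 0 0 0" --pt "0 0 0 0" --pt "0 0 0 0" --pt "0 0 0 0" --jaw 1 --force 30

```text
clock: 8.05
eef_pos: [439.1, 213.0, 51.6]
tcp_rot: [3.139, -0.001, 1.571]
contact_force: [0.1, -1.0, 7.3]
opening: 0.722
```

drive_tool --pt "0 0 -3 0" --pt "0 0 -4 0" --pt "0 0 -4 0" --pt "0 0 -3.5 0" --pt "-1 2.5 0 0" --pt "-1.5 3.3 0 0" --pt "-1.6 3.6 0 0" --pt "-1.6 3.6 0 0" --pt "-1.6 3.6 0 0" --pt "-1.4 3.3 0 0" --pt "-1.2 2.7 0 0" --pt "0 0 0 0"

```text
clock: 9.05
eef_pos: [668.9, 111.1, 195.6]
tcp_rot: [3.137, 0.001, 1.569]
contact_force: [-0.6, -0.1, -3.4]
opening: 0.714
```

drive_tool --pt "0 0 0 0" --pt "0 0 3 0" --pt "0 0 3 0" --pt "0 0 2.5 0" --pt "0 0 1.5 0" --pt "0 0 1 0" --pt "0 0 0.5 0" --pt "0 0 0.2 0" --pt "0 0 0 0" --pt "0 0 0 0"

```text
clock: 9.88
eef_pos: [664.6, 114.1, 79.5]
tcp_rot: [3.14, -0.0, 1.571]
contact_force: [0.3, 0.2, -3.3]
opening: 0.714
```

drive_tool --pt "0 0 0 0" --pt "0 0 0 0" --pt "0 0 0 0" --pt "0 0 0 0" --pt "0 0 0 0" --pt "0 0 -2 0" --pt "0 0 -4 0" --pt "0 0 -4 0" --pt "0 0 -2 0" --jaw 0

```text
clock: 10.63
eef_pos: [665.9, 114.0, 203.1]
tcp_rot: [3.137, -0.001, 1.571]
contact_force: [1.1, 0.4, 0.2]
opening: 1.002
```

drive_tool --pt "0 -3 0 0" --pt "0.2 -4 0 0" --pt "0.3 -4 0 0" --pt "0.4 -4 0 0" --pt "0.4 -4 0 0" --pt "0.4 -3.9 0 0" --pt "0 0 0 0" --pt "0 0 0 0" --pt "0 0 0 0"

```text
clock: 11.38
eef_pos: [436.1, 131.0, 199.0]
tcp_rot: [3.139, -0.001, 1.571]
contact_force: [1.4, 0.3, 0.8]
opening: 0.999
```

```bash
python3 wf.py; python3 find.py
```

```text
[436.1 131.  199. ] [ 3.139e+00 -1.000e-03  1.571e+00] [1.4 0.3 0.8] 11.3833 0.9992995361085897
2416 z 60.4 c [436.  130.7] r 26.0 shift tool x,y cm -0.03 -0.01
[436.54110334 130.95521229 198.84317985] [ 3.13966306e+00 -4.44045655e-04  1.57084110e+00] [ 0.49152266 -0.39302131 -0.11359655] 11.4333 1.0004387505085794
piece 136 zt 67 [421.7  46.2  66.6] ext [50. 50. 14.]
in case 250 [ 660. -170.   45.] [730. -76. 105.]
in case 202 [632.  81.  47.] [694. 141. 105.]
in case 174 [631. 158.  49.] [689. 214. 100.]
```

drive_tool --pt "0 0 3.5 0" --pt "0 0 4 0" --pt "0 0 4 0" --pt "0 0 2.3 0" --pt "0 0 1.2 0" --pt "0 0 0 0" --pt "0 0 0 0"

```text
clock: 12.07
eef_pos: [435.7, 130.5, 47.6]
tcp_rot: [-3.14, 0.0, 1.57]
contact_force: [-0.4, -0.3, 0.1]
opening: 1.0
```

drive_tool --pt "0 0 0 0" --pt "0 0 0 0" --pt "0 0 0 0" --pt "0 0 0 0" --pt "0 0 0 0" --pt "0 0 0 0" --pt "0 0 0 0" --pt "0 0 0 0" --jaw 1 --force 30

```text
clock: 12.73
eef_pos: [436.1, 130.9, 49.5]
tcp_rot: [3.139, -0.001, 1.571]
contact_force: [-0.6, -1.3, 5.5]
opening: 0.603
```

drive_tool --pt "0 0 -3 0" --pt "0 0 -4 0" --pt "0 0 -4 0" --pt "0 0 -3.5 0" --pt "-1 2.6 0 0" --pt "-1.3 3.4 0 0" --pt "-1.4 3.7 0 0" --pt "-1.4 3.7 0 0" --pt "-1.4 3.7 0 0" --pt "-1.3 3.4 0 0" --pt "-1 2.7 0 0" --pt "0 0 0 0"

```text
clock: 13.73
eef_pos: [672.0, 40.6, 194.1]
tcp_rot: [3.137, 0.001, 1.569]
contact_force: [-0.3, -0.0, -1.4]
opening: 0.595
```

drive_tool --pt "0 0 0 0" --pt "0 0 3 0" --pt "0 0 3 0" --pt "0 0 2.5 0" --pt "0 0 1.5 0" --pt "0 0 1 0" --pt "0 0 0.5 0" --pt "0 0 0.2 0" --pt "0 0 0 0" --pt "0 0 0 0"

```text
clock: 14.57
eef_pos: [667.8, 42.9, 77.6]
tcp_rot: [3.14, -0.0, 1.571]
contact_force: [0.0, -0.2, -1.3]
opening: 0.604
```

drive_tool --pt "0 0 0 0" --pt "0 0 0 0" --pt "0 0 0 0" --pt "0 0 0 0" --pt "0 0 0 0" --pt "0 0 -2 0" --pt "0 0 -4 0" --pt "0 0 -4 0" --pt "0 0 -2 0" --jaw 0

```text
clock: 15.32
eef_pos: [668.9, 42.8, 201.0]
tcp_rot: [3.137, -0.0, 1.571]
contact_force: [0.0, 0.4, 0.5]
opening: 0.996
```

drive_tool --pt "0 -3 0 0" --pt "0 -4 0 0" --pt "0.1 -4 0 0" --pt "0.1 -4 0 0" --pt "0.1 -4 0 0" --pt "0.1 -4 0 0" --pt "0 -1.5 0 0" --pt "0 0 0 0" --pt "0 0 0 0" --pt "0 0 0 0"

```text
clock: 16.15
eef_pos: [423.9, 46.8, 196.9]
tcp_rot: [3.139, -0.0, 1.571]
contact_force: [0.6, 0.3, 0.3]
opening: 1.0
```

```bash
python3 wf.py; python3 find.py
```

```text
[423.9  46.8 196.9] [ 3.139 -0.     1.571] [0.6 0.3 0.3] 16.15 1.0000008154431117
2675 z 64.5 c [423.6  48.8] r 27.1 shift tool x,y cm 0.2 -0.03
[423.97729629  46.7752388  196.7227054 ] [ 3.13977295e+00 -1.27659666e-04  1.57067324e+00] [ 0.56309933  0.16895534 -0.13181896] 16.2 0.9977197610089551
in case 251 [ 660. -168.   45.] [726. -76. 105.]
in case 205 [633.  81.  46.] [696. 141. 105.]
in case 174 [631. 158.  49.] [689. 215.  96.]
in case 135 [641.  16.  45.] [692.  67. 100.]
```

drive_tool --pt "0.2 0 3.5 0" --pt "0 0 4 0" --pt "0 0 4 0" --pt "0 0 2.2 0" --pt "0 0 1.1 0" --pt "0 0 0 0" --pt "0 0 0 0"

```text
clock: 16.83
eef_pos: [422.5, 48.7, 47.6]
tcp_rot: [-3.14, 0.0, 1.571]
contact_force: [-0.4, 0.2, 0.6]
opening: 1.001
```

drive_tool --pt "0 0 0 0" --pt "0 0 0 0" --pt "0 0 0 0" --pt "0 0 0 0" --pt "0 0 0 0" --pt "0 0 0 0" --pt "0 0 0 0" --pt "0 0 0 0" --jaw 1 --force 30

```text
clock: 17.5
eef_pos: [423.1, 48.8, 49.4]
tcp_rot: [3.139, -0.0, 1.571]
contact_force: [-0.2, -0.6, 6.7]
opening: 0.625
```

drive_tool --pt "0 0 -3 0" --pt "0 0 -4 0" --pt "0 0 -4 0" --pt "0 0 -3.5 0" --pt "-0.8 2.6 0 0" --pt "-1.1 3.6 0 0" --pt "-1.2 4 0 0" --pt "-1.2 4 0 0" --pt "-1.2 4 0 0" --pt "-1.1 3.7 0 0" --pt "-0.9 2.9 0 0" --pt "0 0 0 0"

```text
clock: 18.5
eef_pos: [675.0, -28.0, 193.8]
tcp_rot: [3.137, 0.001, 1.57]
contact_force: [-1.7, 0.3, -0.8]
opening: 0.622
```

drive_tool --pt "0 0 0 0" --pt "0 0 3 0" --pt "0 0 3 0" --pt "0 0 2.5 0" --pt "0 0 1.5 0" --pt "0 0 1 0" --pt "0 0 0.5 0" --pt "0 0 0.2 0" --pt "0 0 0 0" --pt "0 0 0 0"

```text
clock: 19.33
eef_pos: [670.6, -26.1, 77.6]
tcp_rot: [3.14, 0.0, 1.571]
contact_force: [0.6, 0.6, -1.6]
opening: 0.62
```

drive_tool --pt "0 0 0 0" --pt "0 0 0 0" --pt "0 0 0 0" --pt "0 0 0 0" --pt "0 0 0 0" --pt "0 0 -2 0" --pt "0 0 -4 0" --pt "0 0 -4 0" --pt "0 0 -2 0" --jaw 0

```text
clock: 20.08
eef_pos: [671.6, -26.3, 201.0]
tcp_rot: [3.137, 0.0, 1.571]
contact_force: [1.6, -0.2, 0.5]
opening: 1.002
```

drive_tool --pt "-3 -2 0 0" --pt "-4 -3 0 0" --pt "-4 -3 0 0" --pt "-4 -3 0 0" --pt "-4 -3 0 0" --pt "-4 -3 0 0" --pt "-3 -4 0 0" --pt "-1 -2 0 0" --pt "0 0 0 0" --pt "0 0 0 0"

```text
clock: 20.92
eef_pos: [470.8, -258.7, 196.6]
tcp_rot: [3.141, 0.0, 1.568]
contact_force: [0.8, 0.6, -0.3]
opening: 1.003
```

```bash
python3 find.py;python3 - <<'E'
from h import *
c,p,d,W=snap("wrist","w2.png");np.savez("w2.npz",p=p,d=d,R=c["R"],t=c["t"])
# eye triangulation
a=cams.camera_params("top");b=cams.camera_params("scene")
def line(c,u,v):
    D=c["R"].T@np.array([(u-c["cx"])/c["fx"],(v-c["cy"])/c["fy"],1]);return -c["R"].T@c["t"],D/np.linalg.norm(D)
O1,D1=line(a,135+287/2.85,105+50/2.85);O2,D2=line(b,180+494/3,80+190/3)
A=np.stack([D1,-D2],1);s=np.linalg.lstsq(A,O2-O1,rcond=None)[0];print("eye",O1+s[0]*D1,O2+s[1]*D2)
n=np.array([-.041,1,0]);O=np.array([690,0,0]);t=(O-O2)@n/(D2@n);print("scene on y=0 plane",O2+t*D2)
E
```

```text
[ 470.75033546 -258.65499446  196.57046361] [3.14117018e+00 9.96510759e-05 1.56835993e+00] [ 0.8220668   0.59631124 -0.32775745] 20.9167 1.0030426021567378
in case 239 [ 663. -170.   45.] [726. -76. 103.]
in case 206 [631.  81.  47.] [694. 141. 105.]
in case 144 [643. -51.  46.] [694.  -3. 102.]
in case 175 [632. 157.  51.] [689. 213.  98.]
in case 137 [641.  16.  46.] [693.  67.  98.]
eye [818.51760344   3.91248748 327.69651171] [822.15117422   7.61317007 329.12066622]
scene on y=0 plane [823.69357556   5.4814366  330.72473692]
```

View pics/w2.png

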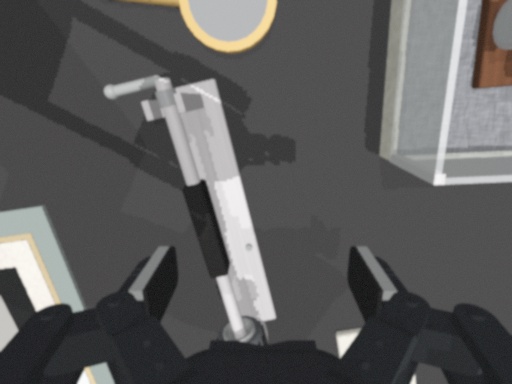

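The wrist view shows the pole grip from (197,183) to (219,275), the prong from (108,91) to (160,82), and the collar near (243,330). I'll fit the pole axis to these.

```bash
python3 - <<'E'
from h import *
f=np.load("w2.npz");c=dict(cams.camera_params("wrist"),R=f["R"],t=f["t"]);W=world(c,f["d"]);p=f["p"]
v=p.max(2)
m=((v<45)).astype(np.uint8); m[:170]=0;m[290:]=0;m[:,:175]=0;m[:,240:]=0
n,l,s,_=cv2.connectedComponentsWithStats(m);i=1+s[1:,4].argmax();vv,uu=np.nonzero(l==i);print(s[i])
q=np.array([ray(c,a,b,90) for a,b in zip(uu,vv)])[:,:2].astype(np.float32);R=cv2.minAreaRect(q);print("grip",R,W[l==i].mean(0))
z=W[...,2];x,y=W[...,0],W[...,1]
for nm,lo,hi,ulo,uhi,vlo,vhi in (("shaft",70,100,150,200,95,180),("rear",70,100,210,250,280,310),("prong",65,100,100,175,70,105),("collar",85,120,215,270,310,345)):
    k=(z>lo)&(z<hi)&(f["d"]>0);k2=np.zeros_like(k);k2[vlo:vhi,ulo:uhi]=1;k&=k2;g=W[k]
    if len(g)<5: print(nm,len(g));continue
    print(nm,len(g),"zmax",np.percentile(g[:,2],95).round(),"min",g.min(0).round(),"max",g.max(0).round(),"fit x=a*y+b",np.polyfit(g[:,1],g[:,0],1).round(3))
print("prong tip",ray(c,108,91,80),"bend",ray(c,162,82,80))
E
```

```text
[ 183  181   45   90 1144]
grip ((424.7890625, -289.9473876953125), (19.389041900634766, 85.15922546386719), 12.377416610717773) [ 422.82607638 -277.02474061   87.98373251]
shaft 1794 zmax 94.0 min [ 387. -248.   71.] max [ 419. -180.   96.] fit x=a*y+b [-1.99000e-01  3.64049e+02]
rear 393 zmax 85.0 min [ 429. -384.   76.] max [ 449. -344.   86.] fit x=a*y+b [-2.46000e-01  3.50648e+02]
prong 1174 zmax 87.0 min [ 351. -187.   74.] max [ 408. -165.   96.] fit x=a*y+b [ -0.341 323.172]
collar 307 zmax 96.0 min [ 428. -418.   85.] max [ 475. -379.   98.] fit x=a*y+b [ -0.435 282.752]
prong tip [ 353.41261692 -176.86350632   80.        ] bend [ 395.88937604 -170.40717044   80.        ]
```

drive_tool --pt "-3 -0.3 0 -0.1" --pt "0 0 0 -0.118" --pt "-4 0.5 0 0" --pt "-4 0.5 0 0" --pt "-3.5 0.4 0 0" --pt "-1.5 0 0 0" --pt "0 0 0 0" --pt "0 0 0 0" --pt "0 0 0 0"

```text
clock: 21.77
eef_pos: [510.6, -410.2, 195.7]
tcp_rot: [-3.141, -0.001, 1.79]
contact_force: [-0.5, 0.6, 1.0]
opening: 0.995
```

```bash
python3 - <<'E'
from h import *
s=r.sense();print(s["eef_pos"],s["tcp_rot"])
c,p,d,W=snap("wrist","w3.png");np.savez("w3.npz",p=p,d=d,R=c["R"],t=c["t"])
E
```

```text
[ 510.60447956 -410.18179871  195.74052933] [-3.14095551e+00 -1.31908676e-03  1.78995378e+00]
```

View pics/w3.png

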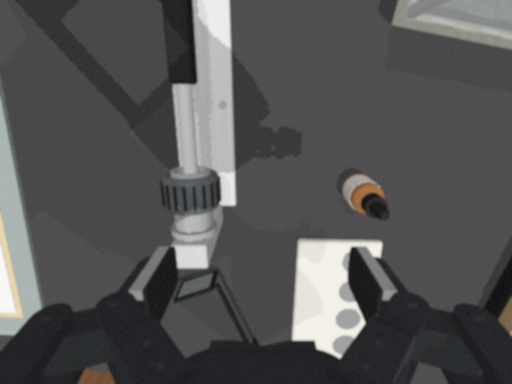

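The wrist view shows the collar centred at about (191,190) and the shaft running (183,90)–(189,165).

```bash
python3 - <<'E'
from h import *
f=np.load("w3.npz");c=dict(cams.camera_params("wrist"),R=f["R"],t=f["t"])
P=[ray(c,*k)[:2].round(1) for k in ((183.5,90,84),(188.5,160,84),(191,168,94),(191,190,102),(191,210,94),(178,60,91),(180,80,91))]
print(P); a=P[1]-P[0];print("slope angle",np.arctan2(-a[0],a[1]) if a[1]>0 else np.arctan2(a[0],-a[1]))
e=np.array([510.6,-410.2]);th=1.79
for q in (P[2],P[3],P[4]): d=q-e;print("tool x,y cm",(d@[np.cos(th),np.sin(th)]/10).round(2),(d@[np.sin(th),-np.cos(th)]/10).round(2))
z=f["d"];W=world(c,z);k=(W[...,2]>70)&(W[...,2]<115)&(z>0);k[:165]=0;k[212:]=0;k[:,:158]=0;k[:,223:]=0;g=W[k];d=g[:,:2]-e;print("collar along",np.percentile(d@[np.cos(th),np.sin(th)],[2,50,98]),"lat",np.percentile(d@[np.sin(th),-np.cos(th)],[2,50,98]),np.percentile(g[:,2],[5,50,98]))
E
```

```text
[array([ 435. , -343.2]), array([ 446.4, -396. ]), array([ 451.2, -399.3]), array([ 455.2, -414.5]), array([ 456.3, -434.6]), array([ 430.2, -323.6]), array([ 433.3, -336.6])]
slope angle 0.21264492235777105
tool x,y cm 2.36 -5.56
tool x,y cm 0.78 -5.5
tool x,y cm -1.2 -5.83
collar along [-10.19074979   7.5365419   20.81229871] lat [-80.1373144  -56.08000334 -36.24642717] [ 79.70692876  98.28584413 104.58061017]
```

drive_tool --pt "0.6 -3 0 0" --pt "0 -2.6 2 0" --pt "0 0 3.5 0" --pt "0 0 3 0" --pt "0 0 2 0" --pt "0 0 1.2 0" --pt "0 0 0 0" --pt "0 0 0 0"

```text
clock: 22.48
eef_pos: [454.7, -417.4, 79.6]
tcp_rot: [-3.141, -0.0, 1.79]
contact_force: [0.2, -0.5, 0.5]
opening: 0.999
```

drive_tool --pt "0 0 0 0" --pt "0 0 0 0" --pt "0 0 0 0" --pt "0 0 0 0" --pt "0 0 0 0" --pt "0 0 0 0" --pt "0 0 0 0" --pt "0 0 0 0" --jaw 1 --force 70

```text
clock: 23.15
eef_pos: [450.8, -419.4, 81.3]
tcp_rot: [-3.136, 0.0, 1.79]
contact_force: [-22.9, -4.3, 19.8]
opening: 0.498
```

drive_tool --pt "0 0 0 0" --pt "0 0 0 0" --pt "0 0 0 0" --pt "0 0 0 0" --pt "0 -0.4 0.7 0" --pt "0 0 0 0" --pt "0 0 0 0" --pt "0 0 0 0" --jaw 0

```text
clock: 23.82
eef_pos: [450.4, -418.7, 72.0]
tcp_rot: [-3.141, -0.0, 1.789]
contact_force: [0.7, -0.3, 0.3]
opening: 1.0
```

drive_tool --pt "0 0 0 0" --pt "0 0 0 0" --pt "0 0 0 0" --pt "0 0 0 0" --pt "0 0 0 0" --pt "0 0 0 0" --pt "0 0 0 0" --pt "0 0 0 0" --jaw 1 --force 70

```text
clock: 24.48
eef_pos: [450.3, -419.0, 72.8]
tcp_rot: [-3.141, 0.0, 1.789]
contact_force: [-2.0, 0.6, 4.6]
opening: 0.498
```

drive_tool --pt "-0.3 0 0 0" --pt "-0.3 0 0 0" --pt "-0.3 0 0 0" --pt "-0.3 0 0 0" --pt "-0.1 0 0 0" --pt "0 0 0 0" --pt "0 0 0 0" --pt "0 0 0 0" --pt "0 0 0 0" --pt "0 0 0 0" --pt "0 0 0 0" --pt "0 0 0 0"

```text
clock: 25.48
eef_pos: [452.7, -429.8, 72.7]
tcp_rot: [-3.141, -0.003, 1.789]
contact_force: [-3.4, 9.2, 10.2]
opening: 0.495
```

```bash
python3 - <<'E'
from h import *
print(r.sense()["eef_pos"])
c,p,d,W=snap("wrist","w4.png",(0,300,100,420),2)
E
```

```text
[ 452.66811173 -429.79821786   72.72121135]
```

View pics/w4.png

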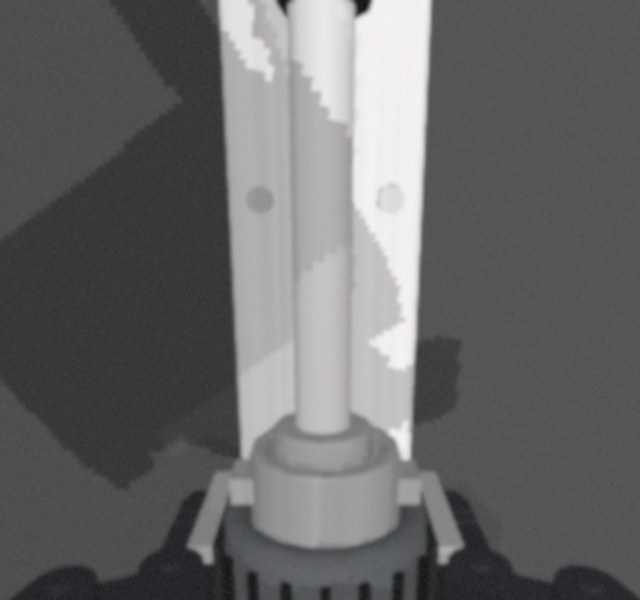

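The flange now sits at the mouth, at about (325,440) in the crop, so the ejector has pushed the pole out. I'll let go and move over the pole.

drive_tool --pt "0 0 0 0" --pt "0 0 0 0" --pt "0 0 0 0" --pt "0 0 0 0" --pt "0 0 0 0" --pt "0 0 -3 0" --pt "0 0 -4 0" --pt "0 0 -4 0" --pt "0 0 -1 0" --jaw 0

```text
clock: 26.28
eef_pos: [455.4, -433.8, 198.6]
tcp_rot: [3.137, 0.007, 1.789]
contact_force: [1.5, -1.5, 0.5]
opening: 1.001
```

drive_tool --pt "3 0 0 0" --pt "4 0 0 0" --pt "4 0 0 0" --pt "3 0 0 0" --pt "1.8 0 0 0" --pt "0 0 0 0" --pt "0 0 0 0" --pt "0 0 0 0"

```text
clock: 26.95
eef_pos: [419.7, -278.1, 192.5]
tcp_rot: [3.141, 0.001, 1.789]
contact_force: [-0.0, -0.6, 0.6]
opening: 1.003
```

```bash
python3 - <<'E'
from h import *
s=r.sense();e=s["eef_pos"][:2];th=s["tcp_rot"][2];print(s["eef_pos"],th,s["contact_force"])
c,p,d,W=snap("wrist","w5.png",(0,300,100,420),2);np.savez("w5.npz",p=p,d=d,R=c["R"],t=c["t"])
v=p.max(2);m=(v<50).astype(np.uint8);m[:60]=0;m[260:]=0;m[:,:190]=0;m[:,330:]=0
n,l,st,_=cv2.connectedComponentsWithStats(m)
for i in range(1,n):
    if st[i,4]<400: continue
    vv,uu=np.nonzero(l==i);q=np.array([ray(c,a,b,91) for a,b in zip(uu,vv)])[:,:2]-e
    A=q@[np.cos(th),np.sin(th)];B=q@[np.sin(th),-np.cos(th)];print(st[i],"along",np.percentile(A,[1,50,99]).round(1),"lat",np.percentile(B,[1,50,99]).round(1),"angle",np.polyfit(A,B,1)[0])
E
```

```text
[ 419.68592119 -278.06720278  192.48532897] 1.789078203226968 [-0.02050117 -0.57644248  0.59603659]
[ 250  141   21  102 1607] along [-40.6  11.   42.9] lat [-8.6 -1.2  6.2] angle 0.002975891588293438
```

View pics/w5.png

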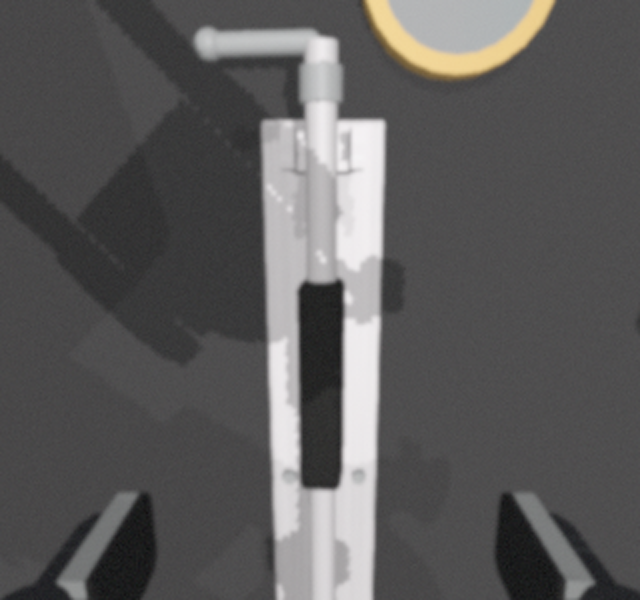

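The pole is in line under the tool: the grip runs (320,282)–(320,488) in the crop and the prong points left to (207,43). Now I'll grip it.

drive_tool --pt "0.1 -0.1 3 0" --pt "0 0 3.5 0" --pt "0 0 2.5 0" --pt "0 0 1.6 0" --pt "0 0 1 0" --pt "0 0 0 0" --pt "0 0 0 0"

```text
clock: 27.58
eef_pos: [418.1, -277.2, 76.2]
tcp_rot: [-3.141, -0.0, 1.788]
contact_force: [-0.5, -0.4, 0.6]
opening: 1.0
```

drive_tool --pt "0 0 0 0" --pt "0 0 0 0" --pt "0 0 0 0" --pt "0 0 0 0" --pt "0 0 0 0" --pt "0 0 0 0" --pt "0 0 0 0" --pt "0 0 0 0" --pt "0 0 0 0" --pt "0 0 0 0" --jaw 1 --force 80

```text
clock: 28.42
eef_pos: [418.0, -276.7, 76.8]
tcp_rot: [3.141, 0.0, 1.789]
contact_force: [-2.0, 0.4, 6.3]
opening: 0.198
```

drive_tool --pt "0.5 0 0 0" --pt "0.7 0 0 0" --pt "0.7 0 0 0" --pt "0.7 0 0 0" --pt "0.6 0 0 0" --pt "0.3 0 0 0" --pt "0 0 0 0" --pt "0 0 0 0"

```text
clock: 29.08
eef_pos: [410.0, -241.4, 76.2]
tcp_rot: [-3.141, -0.002, 1.789]
contact_force: [1.0, 3.7, 3.9]
opening: 0.198
```

drive_tool --pt "0 0 -1 0" --pt "0 0 -2 0" --pt "0 0 -3 0" --pt "0 0 -3 0" --pt "0 0 -3 0" --pt "0 0 -3 0" --pt "0 0 -3 0" --pt "0 0 -3 0" --pt "0 0 -2.5 0" --pt "0 0 -1.5 0" --pt "0 0 0 0" --pt "0 0 0 0"

```text
clock: 30.08
eef_pos: [410.1, -242.5, 326.5]
tcp_rot: [3.141, 0.001, 1.789]
contact_force: [-0.2, -0.2, -1.7]
opening: 0.198
```

drive_tool --pt "0 0 0 0.1" --pt "0 0 0 0.12" --pt "0 0 0 0.12" --pt "0 0 0 0.12" --pt "0 0 0 0.12" --pt "0 0 0 0.12" --pt "0 0 0 0.12" --pt "0 0 0 0.12" --pt "0 0 0 0.12" --pt "0 0 0 0.12" --pt "0 0 0 0.12" --pt "0 0 0 0.12"

```text
clock: 31.08
eef_pos: [409.3, -241.9, 324.1]
tcp_rot: [-3.139, 0.003, 0.363]
contact_force: [-0.2, -0.9, -2.2]
opening: 0.197
```

drive_tool --pt "0 0 0 0.12" --pt "0 0 0 0.12" --pt "0 0 0 0.1" --pt "0 0 0 0.088" --pt "0 0 0 0" --pt "0 0 0 0" --pt "0 0 0 0"

```text
clock: 31.67
eef_pos: [409.9, -242.2, 325.3]
tcp_rot: [-3.141, 0.002, -0.056]
contact_force: [-0.3, -0.6, -1.8]
opening: 0.198
```

drive_tool --pt "0 0 0 -0.097" --pt "0 0 0 0" --pt "2.5 -1.7 0 0" --pt "3.3 -2.2 0 0" --pt "3.3 -2.2 0 0" --pt "3.3 -2.2 0 0" --pt "3.3 -2.2 0 0" --pt "3.3 -2.2 0 0" --pt "3 -2 0 0" --pt "2.4 -1.6 0 0" --pt "1.3 -0.7 0 0" --pt "0 0 0 0"

```text
clock: 32.67
eef_pos: [662.9, -60.6, 325.1]
tcp_rot: [-3.141, 0.0, 0.039]
contact_force: [-0.9, -0.2, -2.0]
opening: 0.196
```

drive_tool --pt "0 0 0 0" --pt "0 0 0 0"

```text
clock: 32.83
eef_pos: [660.0, -63.2, 325.8]
tcp_rot: [3.141, 0.001, 0.037]
contact_force: [-0.4, -0.5, -0.5]
opening: 0.199
```

```bash
python3 - <<'E'
from h import *
s=r.sense();print(s["eef_pos"],s["tcp_rot"],s["contact_force"],s["clock"])
c,p,d,W=snap("wrist");np.savez("w6.npz",p=p,d=d,R=c["R"],t=c["t"])
c2,p2,d2,W2=snap("scene");np.savez("s6.npz",p=p2,d=d2)
a=cv2.resize(p2[100:220,260:420],(640,480),interpolation=cv2.INTER_CUBIC)
u,v=proj(c2,[822,5.5,330]);print("eye pred scene",u,v);u,v=proj(c,[822,5.5,330]);print("eye pred wrist",u,v)
cv2.imwrite("pics/w6.png",np.hstack([cv2.resize(p,(400,300)),cv2.resize(a,(400,300))])[:,:,::-1])
E
```

```text
[659.96836084 -63.2357503  325.7907466 ] [3.14140692e+00 1.30349782e-03 3.71443259e-02] [-0.37439124 -0.47110805 -0.50682373] 32.8333
eye pred scene 344.0769465742554 143.2954724946265
eye pred wrist 50.65175958044304 -200.6460180766447
```

View pics/w6.png

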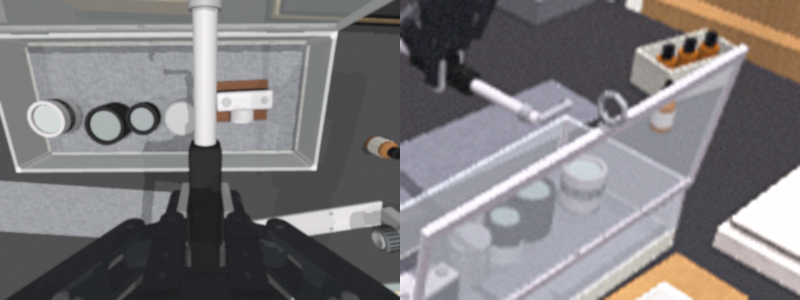

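The composite shows the prong pointing at the eye in the scene view: eye at panel (610,110), prong ball at (570,102), and the shaft bend at (530,120). The wrist camera cannot see the prong. I'll compare the predicted positions in the scene and top views.

```bash
python3 - <<'E'
from h import *
c2=cams.camera_params("scene");p2=np.load("s6.npz")["p"]
c3,p3,d3,W3=snap("top");np.savez("t6.npz",p=p3,d=d3)
ps={"eye":(822,5.5,330),"ball":(787.8,-17.4,329),"bend":(789.9,-57.9,329)}
for k,q in ps.items(): print(k,"scene",np.round(proj(c2,q),1),"top",np.round(proj(c3,q),1))
a=cv2.resize(p2[120:165,295:355],(400*1,300),interpolation=cv2.INTER_CUBIC)
u,v=map(int,proj(c3,(805,-15,330)));print("top crop origin",u-30,v-22);b=cv2.resize(p3[v-22:v+23,u-30:u+30],(400,300),interpolation=cv2.INTER_CUBIC)
cv2.imwrite("pics/c6.png",np.hstack([a,b])[:,:,::-1])
E
```

```text
eye scene [344.1 143.3] top [235.2 121.4]
ball scene [326.7 141. ] top [241.6 130.6]
bend scene [315.4 147.2] top [252.8 130. ]
top crop origin 210 103
```

View pics/c6.png

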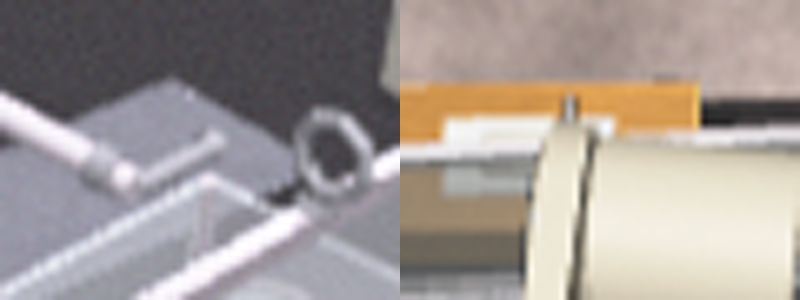

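drive_tool --pt "0.8 0 0 0" --pt "1.2 0 -0.1 0" --pt "0.9 0 0 0" --pt "0.5 0 0 0" --pt "0 0 0 0" --pt "0 0 0 0" --pt "0 0 0 0"

```text
clock: 33.57
eef_pos: [694.3, -61.6, 327.1]
tcp_rot: [-3.142, 0.001, 0.038]
contact_force: [0.3, 0.2, -1.0]
opening: 0.2
```

```bash
python3 - <<'E'
from h import *
s=r.sense();print(s["eef_pos"],s["tcp_rot"],s["contact_force"],s["clock"])
c2,p2,d,W=snap("scene")
cv2.imwrite("pics/c7.png",cv2.resize(p2[125:165,315:365],(750,600),interpolation=cv2.INTER_CUBIC)[:,:,::-1])
e=s["eef_pos"];u=np.array([np.cos(.037),np.sin(.037),0]);v=np.array([-u[1],u[0],0])
for k,q in dict(eye=(823,5.5,330),ball=e+[0,0,3.5]+130*u+40.5*v,ballin=e+[0,0,3.5]+130*u+64*v).items(): print(k,np.round((np.array(proj(c2,q))-[315,125])*15))
E
```

```text
[694.34955265 -61.57515131 327.06058719] [-3.14154212e+00  6.62208651e-04  3.77278608e-02] [ 0.34417162  0.20908967 -0.97128281] 33.5667
eye [441. 277.]
ball [347. 321.]
ballin [443. 267.]
```

View pics/c7.png

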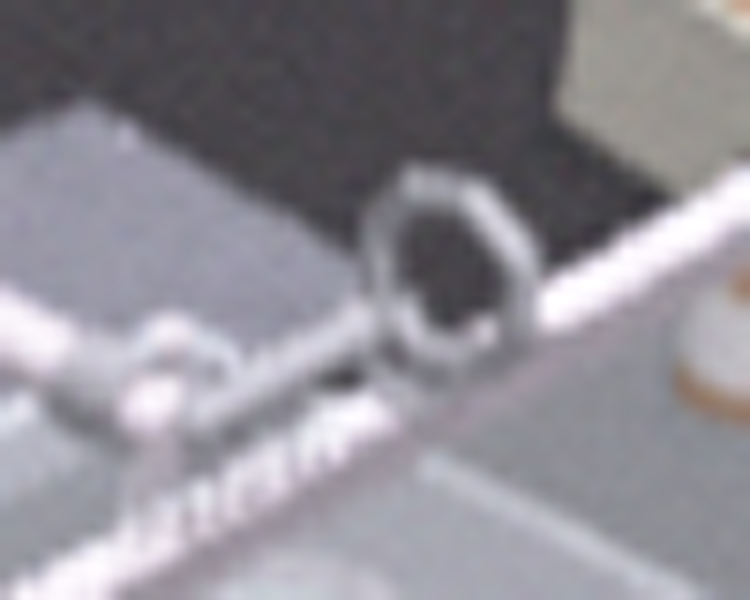

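drive_tool --pt "0 -0.3 -0.15 0" --pt "0 -0.4 0 0" --pt "0 -0.4 0 0" --pt "0 -0.4 0 0" --pt "0 -0.4 0 0" --pt "0 -0.4 0 0" --pt "0 0 0 0"

```text
clock: 34.2
eef_pos: [693.8, -37.5, 328.8]
tcp_rot: [-3.141, 0.0, 0.039]
contact_force: [-0.2, -0.2, -1.5]
opening: 0.193
```

drive_tool --pt "0 -0.4 0 0" --pt "0 -0.4 0 0" --pt "0 -0.4 0 0" --pt "0 -0.2 0 0" --pt "0 0 0 0" --pt "0 0 0 0"

```text
clock: 34.7
eef_pos: [693.3, -24.4, 328.8]
tcp_rot: [3.141, 0.0, 0.038]
contact_force: [-0.3, -0.5, -2.0]
opening: 0.194
```

```bash
python3 - <<'E'
from h import *
s=r.sense();print(s["eef_pos"],s["tcp_rot"],s["contact_force"],s["clock"])
c2,p2,d,W=snap("scene")
cv2.imwrite("pics/c8.png",cv2.resize(p2[120:165,310:370],(600,450),interpolation=cv2.INTER_CUBIC)[:,:,::-1])
E
```

```text
[693.3080233  -24.4095436  328.75872582] [3.14147564e+00 3.51228163e-05 3.81268355e-02] [-0.32669617 -0.48453852 -1.97680629] 34.7
```

View pics/c8.png

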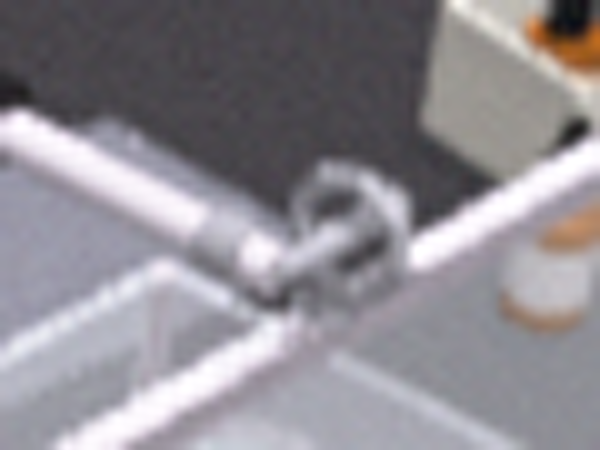

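The prong passes through the eye at about (340,235) and the wrist force is near zero. I'll swing the lid down along its arc, 0.04 rad per row.

drive_tool --pt "-0.5 0 -0.05 0" --pt "-0.9 0 -0.08 0" --pt "-1.25 0 -0.09 0" --pt "-0.89 0 0.03 0" --pt "-0.89 0 0.03 0" --pt "-0.89 0 0.03 0" --pt "-0.88 0 0.14 0" --pt "-0.88 0 0.14 0" --pt "-0.87 0 0.14 0" --pt "0 0 0 0"

```text
clock: 35.58
eef_pos: [612.0, -27.6, 325.7]
tcp_rot: [-3.141, 0.001, 0.038]
contact_force: [0.1, 0.2, -2.4]
opening: 0.198
```

```bash
python3 - <<'E'
from h import *
s=r.sense();print(s["eef_pos"],s["contact_force"],s["wrist_torque"])
c2,p2,d,W=snap("scene","c9.png",(90,230,230,440),3.2)
E
```

```text
[611.96163423 -27.58299733 325.69536872] [ 0.07194667  0.19084787 -2.41325177] [-0.00035895 -0.03399121  0.01437294]
```

View pics/c9.png

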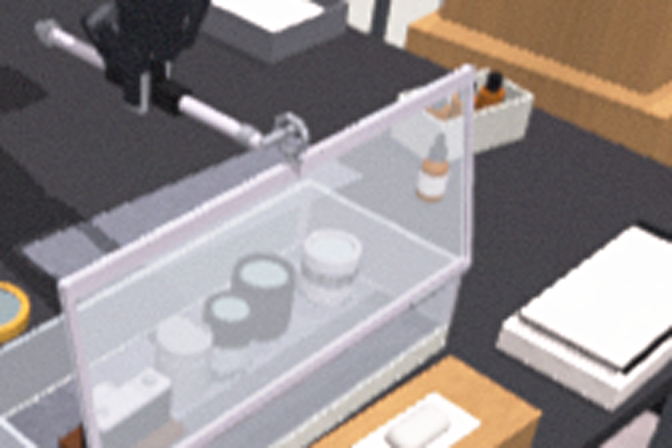

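drive_tool --pt "-0.85 0 0.24 0" --pt "-0.85 0 0.24 0" --pt "-0.86 0 0.25 0" --pt "-0.82 0 0.34 0" --pt "-0.82 0 0.34 0" --pt "-0.82 0 0.34 0" --pt "-0.77 0 0.44 0" --pt "-0.77 0 0.44 0" --pt "-0.77 0 0.43 0" --pt "-0.71 0 0.53 0" --pt "-0.71 0 0.53 0" --pt "-0.72 0 0.52 0"

```text
clock: 36.63
eef_pos: [518.5, -31.1, 278.9]
tcp_rot: [-3.142, 0.0, 0.038]
contact_force: [1.1, -0.2, -2.5]
opening: 0.196
```

drive_tool --pt "-0.64 0 0.61 0" --pt "-0.65 0 0.61 0" --pt "-0.64 0 0.61 0" --pt "0 0 0 0" --pt "0 0 0 0" --pt "0 0 0 0"

```text
clock: 37.13
eef_pos: [500.2, -31.9, 261.4]
tcp_rot: [3.142, -0.0, 0.038]
contact_force: [0.9, 0.2, -1.5]
opening: 0.195
```

```bash
python3 - <<'E'
from h import *
s=r.sense();e=s["eef_pos"];print(e,s["contact_force"],s["clock"])
h=e+[129.9-.9,4.9+24,2];dx=(790-h[0]);dz=h[2]-110;print("hook",h,"theta",np.arctan2(dz,dx),"rad",np.hypot(dx,dz))
c,p,d,W=snap("scene","c10.png",(100,250,230,440),3.2)
E
```

```text
[500.23418639 -31.86723363 261.37155722] [ 0.94259618  0.15451177 -1.47618954] 37.1333
hook [629.23418639  -2.96723363 263.37155722] theta 0.7618642195647494 rad 222.19019192863763
```

View pics/c10.png

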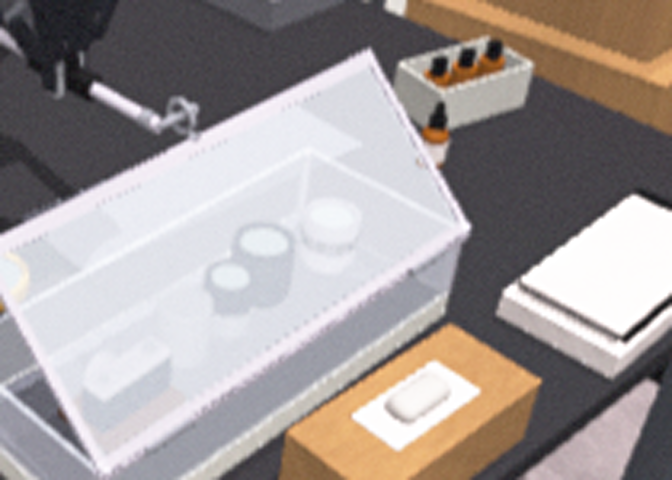

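drive_tool --pt "-0.57 0 0.68 0" --pt "-0.57 0 0.68 0" --pt "-0.57 0 0.68 0" --pt "-0.48 0 0.74 0" --pt "-0.48 0 0.74 0" --pt "-0.48 0 0.75 0" --pt "-0.39 0 0.8 0" --pt "-0.39 0 0.8 0" --pt "-0.39 0 0.79 0" --pt "-0.29 0 0.84 0" --pt "-0.29 0 0.84 0" --pt "-0.3 0 0.84 0"

```text
clock: 38.18
eef_pos: [447.8, -33.8, 168.5]
tcp_rot: [3.142, -0.0, 0.038]
contact_force: [0.5, 0.2, -1.1]
opening: 0.196
```

drive_tool --pt "-0.19 0 0.87 0" --pt "-0.19 0 0.87 0" --pt "-0.19 0 0.86 0" --pt "-0.1 0 0.7 0" --pt "-0.1 0 0.7 0" --pt "-0.05 0 0.6 0" --pt "0 0 0.6 0" --pt "0 0 0.4 0" --pt "0 0 0 0" --pt "0 0 0 0" --pt "0 0 0 0"

```text
clock: 39.1
eef_pos: [440.1, -34.2, 113.6]
tcp_rot: [3.142, -0.0, 0.038]
contact_force: [0.2, 0.4, -1.7]
opening: 0.197
```

```bash
cat > lid.py <<'E'
from h import *
s=r.sense();e=s["eef_pos"];print(e,s["contact_force"],s["clock"])
h=e+[129,4.9+24,2];dx=(790-h[0]);dz=h[2]-110;print("theta",np.arctan2(dz,dx),"rad",np.hypot(dx,dz))
c,p,d,W=snap("scene");x,y,z=W[...,0],W[...,1],W[...,2]
for a,b in ((575,600),(600,640),(640,700),(700,760),(760,800)):
    m=(d>0)&(x>a)&(x<b)&(abs(y)<225)&(z>60)&(z<200);print(a,m.sum(),np.percentile(z[m],[10,50,90]).round(1))
E
python3 lid.py
```

```text
[440.07961522 -34.15560409 113.61621784] [ 0.19736978  0.3932451  -1.65467543] 39.1
theta 0.02541643424851295 rad 220.991760742043
575 269 [113.3 116.4 118.5]
600 1253 [111.4 113.1 116.7]
640 1907 [111.2 112.9 114.5]
700 2118 [111.2 112.8 114.5]
760 2356 [ 70.4 111.6 115.8]
```

drive_tool --pt "0 0 0.3 0" --pt "0 0 0.3 0" --pt "0 0 0.2 0" --pt "0 0 0 0" --pt "0 0 0 0" --pt "0 0 0 0" --pt "0 0 0 0" --pt "0 0 0 0" --pt "0 0 0 0" --pt "0 0 0 0" --pt "0 0 0 0"

```text
clock: 40.07
eef_pos: [439.8, -34.1, 105.4]
tcp_rot: [3.142, -0.0, 0.038]
contact_force: [-0.2, -0.5, -0.4]
opening: 0.198
```

```bash
python3 lid.py
```

```text
[439.83675806 -34.13141508 105.43063882] [-0.18682647 -0.51430372 -0.36821595] 40.0667
theta -0.011616964801404835 rad 221.1781661986099
575 280 [113.1 116.2 118.4]
600 1262 [111.4 113.2 116.6]
640 1906 [111.2 112.8 114.5]
700 2104 [111.2 113.  114.5]
760 2381 [ 70.1 111.5 115.8]
```

drive_tool --pt "0 0.2 -0.2 0" --pt "0 0.4 0 0" --pt "0 0.5 0 0" --pt "0 0.6 0 0" --pt "0 0.8 0 0" --pt "0 0.8 0 0" --pt "0 0.8 0 0" --pt "0 0.8 0 0" --pt "0 0.6 0 0" --pt "0 0 0 0" --pt "0 0 0 0"

```text
clock: 41.03
eef_pos: [441.8, -89.5, 107.3]
tcp_rot: [-3.142, 0.0, 0.037]
contact_force: [0.3, 0.1, -2.3]
opening: 0.201
```

drive_tool --pt "-1.5 0 0 0" --pt "-2.5 0 0 0" --pt "-2 0 0 0" --pt "0 0 -2 0" --pt "0 0 -3 0" --pt "0 0 -3 0" --pt "0 0 -1.5 0" --pt "0 0 0 0" --pt "0 0 0 0"

```text
clock: 41.78
eef_pos: [382.3, -91.2, 202.8]
tcp_rot: [3.141, -0.002, 0.038]
contact_force: [-0.4, -0.7, -3.2]
opening: 0.194
```

```bash
python3 lid.py
```

```text
[382.30223844 -91.19988053 202.83795537] [-0.42941237 -0.74579809 -3.16615105] 41.7833
theta 0.3279980930047763 rad 294.39205165654005
575 270 [114.  116.6 118.5]
600 1255 [111.4 113.2 116.5]
640 1918 [111.2 112.9 114.5]
700 2120 [111.3 112.9 114.5]
760 2386 [ 69.9 111.6 115.8]
```

drive_tool --pt "0 0 0 -0.1" --pt "0 0 0 -0.12" --pt "0 0 0 -0.12" --pt "0 0 0 -0.12" --pt "0 0 0 -0.12" --pt "0 0 0 -0.12" --pt "0 0 0 -0.12" --pt "0 0 0 -0.12" --pt "0 0 0 -0.12" --pt "0 0 0 -0.12" --pt "0 0 0 -0.12" --pt "0 0 0 -0.12"

```text
clock: 42.83
eef_pos: [380.8, -91.0, 200.6]
tcp_rot: [-3.138, -0.0, 1.464]
contact_force: [-0.5, -0.0, -1.1]
opening: 0.197
```

drive_tool --pt "0 0 0 -0.08" --pt "2 0.3 0 0" --pt "3 0.4 0 0" --pt "4 0.6 0 0" --pt "4 0.6 0 0" --pt "4 0.6 0 0" --pt "4 0.6 0 0" --pt "4 0.5 0 0" --pt "3.5 0.4 0 0" --pt "2 0.2 0 0" --pt "0 0 0 0" --pt "0 0 0 0"

```text
clock: 43.83
eef_pos: [432.8, 212.7, 200.4]
tcp_rot: [-3.138, 0.002, 1.54]
contact_force: [0.4, -0.7, -2.6]
opening: 0.197
```

drive_tool --pt "0 0 3 0" --pt "0 0 4 0" --pt "0 0 4 0" --pt "0 0 3 0" --pt "0 0 2 0" --pt "0 0 1 0" --pt "0 0 0 0" --pt "0 0 0 0"

```text
clock: 44.5
eef_pos: [433.7, 211.4, 32.3]
tcp_rot: [-3.14, 0.001, 1.537]
contact_force: [0.0, 0.3, -2.2]
opening: 0.196
```

Now I'll lower gently and watch for contact.

drive_tool --pt "0 0 0.4 0" --pt "0 0 0.4 0" --pt "0 0 0.2 0" --pt "0 0 0 0" --pt "0 0 0 0" --pt "0 0 0 0"

```text
clock: 45.0
eef_pos: [434.1, 212.2, 22.7]
tcp_rot: [3.141, -0.0, 1.538]
contact_force: [0.3, 0.4, -2.0]
opening: 0.193
```

drive_tool --pt "0 0 0.15 0" --pt "0 0 0 0" --pt "0 0 0 0"

```text
clock: 45.25
eef_pos: [433.9, 212.1, 20.9]
tcp_rot: [-3.142, 0.0, 1.538]
contact_force: [-0.0, 0.7, -2.3]
opening: 0.195
```

drive_tool --pt "0 0 0 0" --pt "0 0 0 0" --pt "0 0 0 0" --pt "0 0 0 0" --pt "0 0 0 0" --pt "0 0 0 0" --jaw 0.7

```text
clock: 45.75
eef_pos: [434.0, 212.1, 20.9]
tcp_rot: [3.142, -0.0, 1.538]
contact_force: [0.8, -0.9, 0.4]
opening: 0.304
```

drive_tool --pt "0 0 0 0" --pt "0 0 0 0" --pt "0 0 0 0" --pt "0 0 0 0" --pt "0 0 0 0" --pt "0 0 0 0" --pt "0 0 -1 0" --pt "0 0 -3 0" --pt "0 0 -4 0" --pt "0 0 -4 0" --pt "0 0 -4 0" --pt "0 0 -4 0" --jaw 0

```text
clock: 46.75
eef_pos: [433.3, 211.8, 223.6]
tcp_rot: [3.141, -0.0, 1.538]
contact_force: [1.2, 0.3, -0.2]
opening: 1.006
```

drive_tool --pt "1 -3 0 0" --pt "2 -3 0 0" --pt "3 -3 0 0" --pt "3 -3 0 0" --pt "3 -3 0 0" --pt "3 -2 0 0" --pt "3 0 0 0" --pt "3 0 0 0" --pt "0 0 0 0" --pt "0 0 0 0" --pt "0 0 0 0"

```text
clock: 47.67
eef_pos: [272.2, 425.0, 220.9]
tcp_rot: [-3.141, 0.001, 1.538]
contact_force: [0.2, 0.1, 0.4]
opening: 0.998
```

```bash
python3 lid.py; python3 - <<'E'
from h import *
c,p,d,W=snap("top");c2,p2,d2,W2=snap("scene")
z,x,y=W[...,2],W[...,0],W[...,1]
m=(p.max(2)<60)&(x>380)&(x<490)&(y>120)&(y<300)&(d>0)
n,l,s,_=cv2.connectedComponentsWithStats(m.astype(np.uint8))
for i in range(1,n):
    if s[i,4]>20: q=W[l==i];print("dark",s[i],q.mean(0).round(1),q.min(0).round(),q.max(0).round(),cv2.minAreaRect(q[:,:2].astype(np.float32)))
m=(z>8)&(z<60)&(x>340)&(x<520)&(y>20)&(y<400)&(d>0);q=W[m];print("on mat",m.sum(),q.min(0).round(),q.max(0).round())
for k,(a,b) in dict(case=(560,850),).items():
    m=(z>108)&(z<135)&(x>a)&(x<b)&(abs(y)<200)&(d>0);print("lid fit z=ax+by+c",np.linalg.lstsq(np.c_[W[m][:,:2],np.ones(m.sum())],z[m],rcond=None)[0])
cv2.imwrite("pics/end.png",np.hstack([cv2.resize(p[100:280,120:360],(400,300)),cv2.resize(p2[100:310,130:410],(400,300))])[:,:,::-1])
E
```

```text
[272.158984   425.02109533 220.93560269] [0.18932648 0.06174153 0.35385644] 47.6667
theta 0.2826647065135483 rad 404.909602359166
575 277 [113.6 116.3 118.6]
600 1249 [111.3 113.2 116.6]
640 1907 [111.3 112.8 114.5]
700 2114 [111.3 112.9 114.5]
760 2375 [ 69.9 111.5 116. ]
dark [182 231  21   4  83] [434.  206.6  25.6] [427. 164.  17.] [441. 251.  38.] ((433.91961669921875, 207.26197814941406), (86.91615295410156, 13.246517181396484), 89.52132415771484)
on mat 454 [343.  20.   8.] [515. 398.  38.]
lid fit z=ax+by+c [-5.65013418e-03 -1.38752281e-03  1.18786546e+02]
```

View pics/end.png

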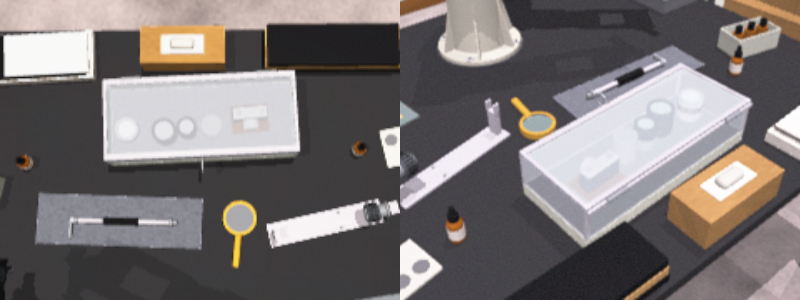

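The final view shows the lid shut flat, the four pieces standing in the case beside the camera, and the pole on the mat. The bystanders are where they were.

```bash
python3 -c "
from rig import job
print(job.sign_off())"
```

```text
the job is handed in; nothing more can be done
None
```

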